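Trip, load and re-arm the drying plate

TASK

Switch the drying plate off by pressing the test button on its cut-out, so that the lever drops by itself, and let the button come back out. With the lever still down, set the two loose beakers down gently, upright and centred, in the two empty ring-marked places on the plate so that its rows are complete. Then lift the lever back up until it stays up; do not handle the loose beakers while the lever is up, and leave the other beakers and everything else where they stand.

Things in the scene. Friction and masses are not known exactly. Their poses are not given: they have to be found in the camera images.
- trip_lever (a joint): the lever's angle, rad, about the pivot's y: 0 = up (armed, leaning 0.25 past vertical, away from the robot, against a stop), 0.25 = upright, 1.57 = fully dropped (tip towards the robot, sloping 0.25 above level, on a stop). No spring: its own weight (0.1 kg) holds it up below 0.25 and drops it above. Lifting takes about 1 N; it will not stay up while the button is held in
- test_button (a joint): the test button, m: 0 = out, 0.008 = fully in. It springs back when let go; the lever falls at about 0.004; pressing takes about 3 N
- cutout: cut-out unit, a grey box 120 (x) by 160 (y) by 90 mm high, fixed on the table; x points from its front (towards the robot) to its back, y to the left, z up; origin on its underside, 50 mm behind the front face, midway across. The lever is in a 20 mm slot, open to top and front, 45 mm left of the middle; the button is on top, 45 mm right of the middle
- lever_hinge (a point): centre of the lever's pivot, 76 mm above the table, 25 mm behind the unit's front face; axes as the unit's. The lever is a straight steel bar, 80 mm long from pivot to tip, 10 mm thick, 12 mm wide (y), swelling to a grip 16 mm wide, 14 mm thick from 46 to 80 mm out. Dropped, its outer 50 mm stick out in front of the box with free space below
- lever_tip (a point): middle of the lever's free end, 80 mm from the pivot; it moves with the lever
- button_top (a point): middle of the top face of the round black test button (28 mm diameter in a flat steel ring) on top of the unit, 102 mm above the table when out, 90 mm to the right of the lever; it is pressed straight down
- plate: electric drying plate, a flat white slab with a dark steel top, 260 (x) by 180 (y) by 40 mm high, fixed on the table; six places marked by thin grey rings of 53 mm in a grid of 3 along its x by 2 along its y, 85 mm apart both ways, about its centre; origin at the centre of its underside, z up
- loose1: one of the two loose beakers on the table between plate and cut-out unit: round straight-sided white bisque beaker, open at the top, 46 mm outside diameter, 50 mm high, 4 mm wall, about 90 g; origin at the centre of its underside, z up
- loose2: one of the two loose beakers on the table between plate and cut-out unit: round straight-sided white bisque beaker, open at the top, 46 mm outside diameter, 50 mm high, 4 mm wall, about 90 g; origin at the centre of its underside, z up
- gap1: one of the two empty marked places on the plate: the centre of its ring on the plate's top face, 40 mm above the table, axes as the plate's
- gap2: one of the two empty marked places on the plate: the centre of its ring on the plate's top face, 40 mm above the table, axes as the plate's
- set0: beaker already in one of the plate's places, not to be moved: round straight-sided white bisque beaker, open at the top, 46 mm outside diameter, 50 mm high, 4 mm wall, about 90 g; origin at the centre of its underside, z up
- set1: beaker already in one of the plate's places, not to be moved: round straight-sided white bisque beaker, open at the top, 46 mm outside diameter, 50 mm high, 4 mm wall, about 90 g; origin at the centre of its underside, z up
- set2: beaker already in one of the plate's places, not to be moved: round straight-sided white bisque beaker, open at the top, 46 mm outside diameter, 50 mm high, 4 mm wall, about 90 g; origin at the centre of its underside, z up
- set3: beaker already in one of the plate's places, not to be moved: round straight-sided white bisque beaker, open at the top, 46 mm outside diameter, 50 mm high, 4 mm wall, about 90 g; origin at the centre of its underside, z up
- pot: bystander: closed white paint pot with a lid, 44 mm diameter, 42 mm high, standing between the loose beakers; origin under its centre
- brush_mug: bystander: white ceramic holder, 72 mm diameter, 85 mm high, with brushes up to about 215 mm; origin under its centre
- brush: bystander: paint brush lying on the table, 200 mm long
- mug: bystander: blue mug, 76 mm diameter, 85 mm high, with a handle; origin under its centre
- glaze: bystander: white glaze bottle, 60 mm diameter, 120 mm high; origin under its centre
- tub: bystander: grey water bowl, 90 mm diameter, 70 mm high; origin under its centre
- palette: bystander: white saucer, 120 mm diameter, 14 mm high; origin under its centre
Not all that is in view belongs to the job. Leave any blue look-alike of the loose2 alone. Leave any black or red look-alike of the loose1 alone.

How it is judged:
By the outcome, as a careful person would: the job done as asked, in the order asked, and still so for the second after the job is handed in, with the robot touching nothing.
It also fails if it takes over 67 s, if anything falls off the work surface, if the arm or the gripper's body presses on something with over 40 N, if the wrist force passes 120 N, or if a joint passes its speed limit or range.

ROBOT

A 6-joint arm with a two-finger parallel gripper is mounted at the origin on the work surface. World frame = base frame: x ahead of the robot, y to its left, z up, the work surface at z = 0. Lengths are in m, angles in rad, forces in N, time in s.
With the tool pointing down it reaches from about 0.425 to 0.95 m from the base axis. Payload 3.5 kg.
Tool frame: the origin (TCP) lies midway between the tips of the shut fingers; the grasp point (between the pads) lies 19 mm behind it; z points along the fingers, y is the line along which they close (so a half turn about z gives the same grasp; the last joint's range is limited). The gripper opens to 85 mm and grips with 20 to 120 N. Pads are 22 mm wide; open, the fingers measure 114 mm over their backs; the gripper's body (76 mm by 85 mm) begins 54 mm behind the grasp point. The pads swing forward as they close: fully open they stand 13 mm farther back than shut.
Start: joints at [-1.347, 0.286, 1.577, -0, 1.279, -0.15], TCP at [0.247, -0.628, 0.231] pointing down, gripper open.
Joint ranges: [-2.77, 2.77], [-0.9, 2.22], [0.21, 2.48], [-1.53, 4.67], [0.24, 2.81], [-2.84, 2.84]. Speed limits (rad/s): [2.79, 2.79, 3.14, 3.14, 3.14, 3.14].

INTERFACE

Orientations are given as a unit quaternion [x, y, z, w].
In Python, from plant import ctrl gives the robot as it stands.
- The arm moves only by the tool move_arm, never from a script. Its argument "plan" is a list of rows, each an object of numbers: "x", "y", "z": the shift along the tool's x, y, z in m; "yaw": the turn about the tool's z in rad; "fingers": the closure, from 0 (fully open) to 1 (shut). In form: [{"x": .., "y": .., "z": .., "yaw": .., "fingers": ..}, ...]. A call has 1 to 5 rows; each row is the pose to reach, as a shift and turn from the pose commanded when the call began, along the tool's axes at that moment; what a row does not reach only later rows make up. A row lasts 1/10 s, in which the tool goes at most 50 mm and 8.59 degrees, less where a joint would pass 70% of its speed; a pose out of reach is approached as far as the arm can. A call with a gripper value outside its range is refused whole. The fingers move at their own pace and stop on an object; "force" is the grip in N (left out, the last holds). Time passes only in rows, so rows that repeat a pose let the fingers close. It gives the time, the measured TCP pose, the force, the opening and the grip force at its end, in the units of the state.
- ctrl.get_state(): the state, without advancing time (a new reading comes with each control period).
- ctrl.read_camera(name): name is "scene" or "top" or "wrist"; returns the picture (400x640x3 uint8, red, green, blue); there is no depth.
- ctrl.camera_model(name): a dict with "intrinsics" (3x3 intrinsics, pixels), "cam_to_world" (4x4, takes a point from camera to world coordinates); the wrist camera has in their place "tool_from_camera" (4x4, takes a point from camera to tool coordinates, whose origin is the TCP and whose axes are the flange's). Camera axes: x right, y up, looking along -z (the intrinsics and any distortion apply to the point x, -y, -z); pixel columns grow to the right and rows downward; lengths in m; the calibration is good to about 2 mm. The wrist camera is an equidistant fisheye: a pixel r from the principal point sees the ray r / f radians off the axis. A picture is of the moment at which its call begins: read the wrist's pose just before it. camera_model takes no time and is no camera call.
- ctrl.sign_off(): hands the job in; it is judged then, once.
The state is a dict: "time": time; "qpos": joint angles; "dq": joint speeds; "joint_efforts": joint torques, N m; "eef_pos": TCP position; "tcp_rot": TCP orientation; "contact_force": force on the tool from outside, world axes, zero at the start; "wrist_torque": the same for the moment, N m; "opening": opening from 0.0 (shut) to 1.0 (fully open); "finger_force": force on a finger pad.
Only numpy, scipy, OpenCV 4.12 (cv2) and the standard library are available. Lean on these libraries where they do the work, as an engineer would, in place of code of your own. Each camera call takes 0.05 s, during which the arm holds its last target. There are 200 camera calls.

## Working session

There is one attempt and no reset: what is moved stays moved. The work goes in short steps, Python scripts to look and compute and a tool call to move; the robot and the scene stay as the last step left them, time stands still between calls to the robot, and variables do not carry over. Pictures are saved under pics/ and viewed, at most 15 in all, crops included, and the job is handed in when it is done.

Besides the shell and the picture viewer there is one more tool, called after "Request:" by a JSON object that holds its "fn" and its "kwargs". move_arm: Moves the arm, as the interface text tells. Its arguments: {"type":"object","properties":{"plan":{"type":"array"},"force":{"type":"number"}},"required":["plan"]}

```bash
mkdir -p pics; ls; python3 - <<'E'
from plant import ctrl
import cv2,numpy as np
np.set_printoptions(precision=4,suppress=True)
s=ctrl.get_state();print(s)
for n in("scene","top"):
    im=ctrl.read_camera(n);cv2.imwrite(f"pics/{n}0.png",im[:,:,::-1])
for n in("scene","top","wrist"):print(n,ctrl.camera_model(n))
E
```

```text
pics
{'time': 0.0, 'qpos': array([-1.347 ,  0.2872,  1.5782,  0.    ,  1.2786, -0.15  ]), 'dq': array([ 0.0017,  0.0006,  0.0002, -0.0009,  0.0009,  0.0001]), 'joint_efforts': array([ -0.0015, -40.598 , -29.2626,  -0.0002,   0.0059,  -0.    ]), 'eef_pos': array([ 0.2464, -0.6277,  0.2299]), 'tcp_rot': array([ 0.9826,  0.1858, -0.    , -0.0012]), 'contact_force': array([ 0.2871,  0.433 , -0.6678]), 'wrist_torque': array([-0.0374,  0.0363,  0.0501]), 'finger_force': 0.0, 'opening': 1.0003688307161}
scene {'intrinsics': array([[371.3148,   0.    , 324.2089],
       [  0.    , 371.3148, 194.002 ],
       [  0.    ,   0.    ,   1.    ]]), 'cam_to_world': array([[ 0.8989, -0.3015,  0.318 ,  0.9373],
       [ 0.4382,  0.6271, -0.644 , -0.6858],
       [-0.0053,  0.7182,  0.6958,  0.9024],
       [ 0.    ,  0.    ,  0.    ,  1.    ]])}
top {'intrinsics': array([[488.2451,   0.    , 328.1845],
       [  0.    , 488.2451, 196.0195],
       [  0.    ,   0.    ,   1.    ]]), 'cam_to_world': array([[-0.002 ,  0.9795, -0.2015,  0.2273],
       [-1.    , -0.0012,  0.0045,  0.0382],
       [ 0.0042,  0.2015,  0.9795,  1.6527],
       [ 0.    ,  0.    ,  0.    ,  1.    ]])}
wrist {'intrinsics': array([[309.7069,   0.    , 320.8946],
       [  0.    , 309.7069, 201.161 ],
       [  0.    ,   0.    ,   1.    ]]), 'tool_from_camera': array([[ 0.0005,  0.9617,  0.274 ,  0.0695],
       [ 1.    ,  0.0001, -0.0021,  0.0006],
       [-0.0021,  0.274 , -0.9617, -0.1427],
       [ 0.    ,  0.    ,  0.    ,  1.    ]])}
```

View pics/top0.png

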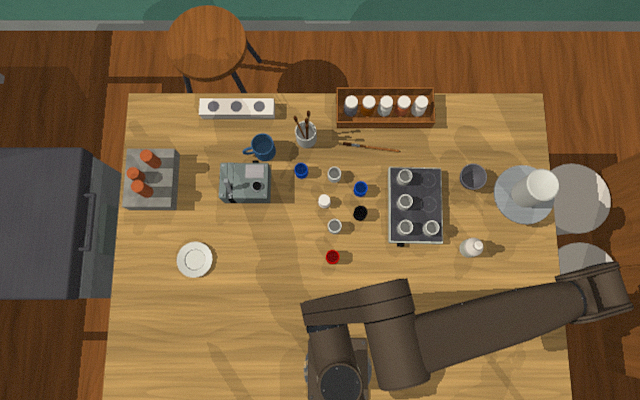

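View pics/scene0.png

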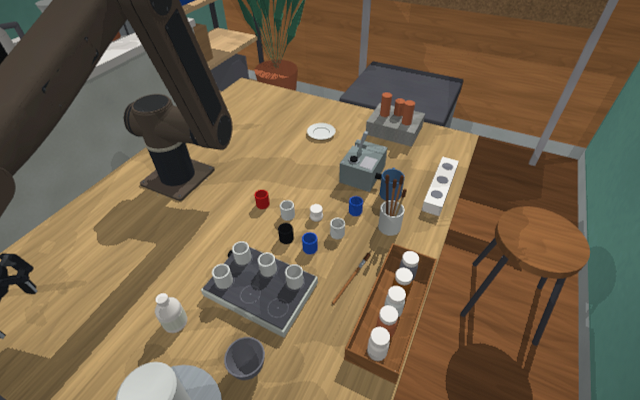

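Candidates in the top view. White open beakers are at (335,174) and (335,227), which fit loose1 and loose2. The white thing at (324,201) has a lid, so it is the pot. The look-alikes are blue (301,171) and (361,189), black (360,214) and red (332,257). The empty rings are near (431,180) and (431,205). I'll confirm this with an enlarged crop.

```bash
cat > h.py <<'E'
import numpy as np,cv2
from plant import ctrl
from scipy.spatial.transform import Rotation as R
np.set_printoptions(precision=4,suppress=True)
def ray(n,uv):
    m=ctrl.camera_model(n);K=m["intrinsics"]
    a,b=(uv[0]-K[0,2])/K[0,0],(uv[1]-K[1,2])/K[1,1]
    T=m["cam_to_world"];return T[:3,3],T[:3,:3]@np.array([a,-b,-1])
def plane(n,uv,z):
    o,d=ray(n,uv);return o+d*(z-o[2])/d[2]
def proj(n,p):
    m=ctrl.camera_model(n);K=m["intrinsics"];T=m["cam_to_world"]
    c=T[:3,:3].T@(np.array(p)-T[:3,3]);return K[0,2]+K[0,0]*c[0]/-c[2],K[1,2]+K[1,1]*c[1]/c[2]
def wray(uv,s):
    m=ctrl.camera_model("wrist");K=m["intrinsics"];v=np.array([uv[0]-K[0,2],-(uv[1]-K[1,2])])
    r=np.hypot(*v);t=r/K[0,0];d=np.array([*(v/r*np.sin(t)),-np.cos(t)]) if r>0 else np.array([0,0,-1.])
    T=m["tool_from_camera"];Q=R.from_quat(s["tcp_rot"]).as_matrix()
    return s["eef_pos"]+Q@T[:3,3],Q@T[:3,:3]@d
def wplane(uv,s,z):
    o,d=wray(uv,s);return o+d*(z-o[2])/d[2]
def tool(s,p):  # world point -> shift in tool axes
    return R.from_quat(s["tcp_rot"]).inv().apply(np.array(p)-s["eef_pos"])
E
python3 - <<'E'
from h import *
im=cv2.imread("pics/top0.png")
a=cv2.resize(im[155:275,290:450],None,fx=5,fy=5,interpolation=cv2.INTER_CUBIC)[:600,:800]
cv2.imwrite("pics/cropA.png",a)
b=cv2.resize(im[150:215,210:280],None,fx=8,fy=8,interpolation=cv2.INTER_CUBIC)
s=cv2.imread("pics/scene0.png")[120:200,330:400]
c=cv2.resize(s,None,fx=5,fy=5,interpolation=cv2.INTER_CUBIC)[:400,:240]
o=np.zeros((520,800,3),np.uint8);o[:520,:560]=b;o[:400,560:]=c
cv2.imwrite("pics/cropB.png",o)
E
```

```text
(no output)
```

View pics/cropA.png

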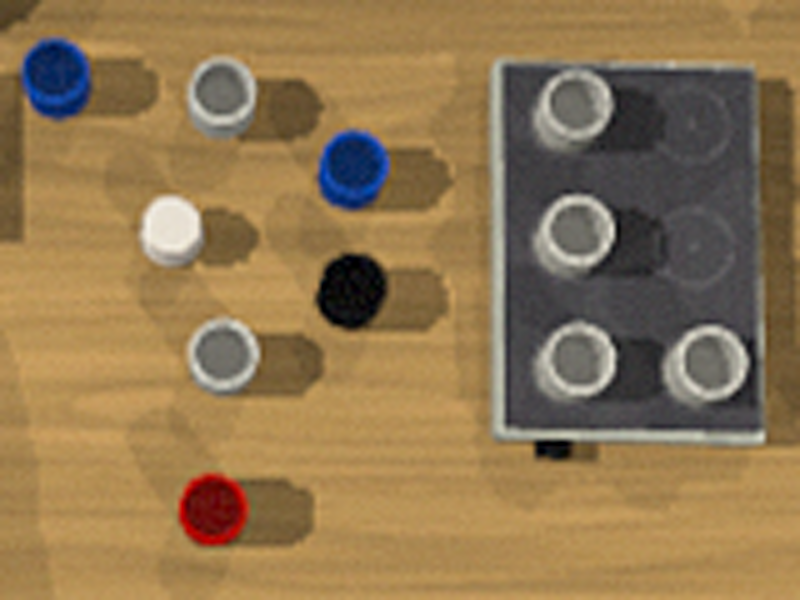

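View pics/cropB.png

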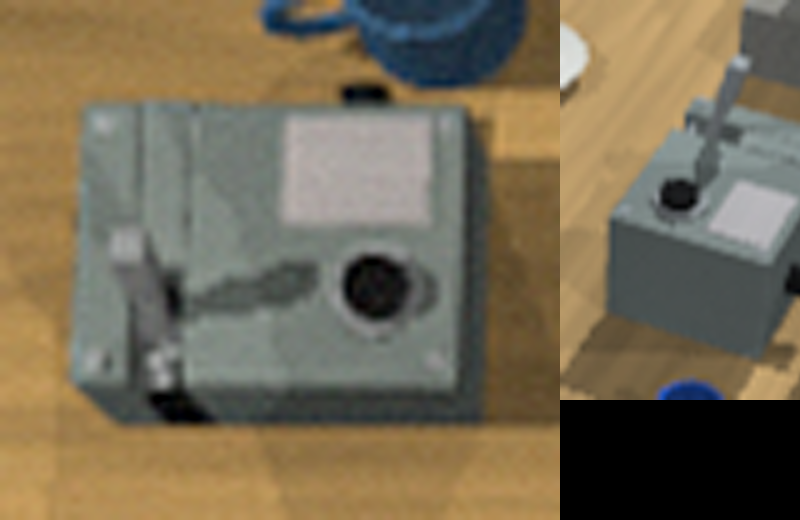

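The crop confirms it. The white open beakers are at (334,173) and (335,225), and the pot with its solid lid is at (324,201). The empty rings are at (428.6,180) and (428.8,204.6), the right column in the back and middle rows. The button is at (257,186) and the lever is up, tilted back.

```bash
python3 - <<'E'
from h import *
s=ctrl.get_state()
P=lambda u,v,z:plane("top",(u,v),z)
for n,c,z in [("btn",(256.9,185.9),.102),("l_back",(334.2,173),.05),("l_front",(334.8,225.4),.05),("gapback",(428.6,180),.04),("gapmid",(428.8,204.6),.04),
  ("setBL",(290+577/5,155+105/5),.09),("setML",(290+578/5,155+232/5),.09),("setFL",(290+578/5,155+360/5),.09),("setFR",(290+710/5,155+363/5),.09),
  ("pFL",(290+498/5,155+432/5),.04),("pFR",(290+763/5,155+433/5),.04),("pBL",(290+495/5,155+62/5),.04),("pBR",(290+755/5,155+70/5),.04),
  ("bFL",(210+75/8,150+385/8),.09),("bFR",(210+455/8,150+388/8),.09),("bBL",(210+85/8,150+105/8),.09),("bBR",(210+467/8,150+107/8),.09),
  ("pot",(290+172/5,155+228/5),.042),("blue1",(290+57/5,155+75/5),.05),("blue2",(290+355/5,155+165/5),.05),("black",(290+352/5,155+287/5),.05),("red",(332.5,256.5),.05)]:
    p=P(*c,z);print(n,p)
# scene refine: dark button + rims check
for n,c,z in [("btn",(330+(680-560)/5,120+194/5),.102),("l_back",(337.5,222.5),.05),("l_front",(287,204.5),.05)]:
    print("scene",n,plane("scene",c,z))
print(tool(s,P(256.9,185.9,.102)))
E
```

```text
btn [0.5802 0.263  0.102 ]
l_back [0.6365 0.0103 0.05  ]
l_front [0.4577 0.0091 0.05  ]
gapback [ 0.6142 -0.3106  0.04  ]
gapmid [ 0.5292 -0.3076  0.04  ]
setBL [ 0.6159 -0.2238  0.09  ]
setML [ 0.5306 -0.2216  0.09  ]
setFL [ 0.4464 -0.2187  0.09  ]
setFR [ 0.4443 -0.3039  0.09  ]
pFL [ 0.4054 -0.1723  0.04  ]
pFR [ 0.4045 -0.3479  0.04  ]
pBL [ 0.6586 -0.1772  0.04  ]
pBR [ 0.6528 -0.3547  0.04  ]
bFL [0.5422 0.3859 0.09  ]
bFR [0.5408 0.231  0.09  ]
bBL [0.6604 0.3868 0.09  ]
bBR [0.6594 0.2288 0.09  ]
pot [0.5429 0.0435 0.042 ]
blue1 [0.6471 0.1213 0.05  ]
blue2 [ 0.5844 -0.0797  0.05  ]
black [ 0.5012 -0.0764  0.05  ]
red [0.3552 0.0171 0.05  ]
scene btn [0.5875 0.2553 0.102 ]
scene l_back [0.6391 0.0082 0.05  ]
scene l_front [0.4613 0.0079 0.05  ]
[ 0.636  -0.7071  0.1297]
```

Request:
{"fn": "move_arm", "kwargs": {"plan": [{"x": 0.04,"y": -0.03,"z": 0,"yaw": 0,"fingers": 1},{"x": 0.08,"y": -0.06,"z": 0,"yaw": 0,"fingers": 1},{"x": 0.12,"y": -0.09,"z": 0,"yaw": 0,"fingers": 1},{"x": 0.16,"y": -0.12,"z": 0,"yaw": 0,"fingers": 1},{"x": 0.2,"y": -0.15,"z": 0,"yaw": 0,"fingers": 1}]}}

```text
time: 0.6
eef_pos: [0.3784, -0.4136, 0.2307]
tcp_rot: [0.983, 0.186, -0.0, -0.0]
contact_force: [0.3, -0.7, 0.1]
opening: 0.145
finger_force: 0.0
```

Request:
{"fn": "move_arm", "kwargs": {"plan": [{"x": 0.04,"y": -0.03,"z": 0,"yaw": 0,"fingers": 1},{"x": 0.08,"y": -0.06,"z": 0,"yaw": 0,"fingers": 1},{"x": 0.12,"y": -0.09,"z": 0,"yaw": 0,"fingers": 1},{"x": 0.16,"y": -0.12,"z": 0,"yaw": 0,"fingers": 1},{"x": 0.2,"y": -0.15,"z": 0,"yaw": 0,"fingers": 1}]}}

```text
time: 1.1
eef_pos: [0.5098, -0.201, 0.231]
tcp_rot: [0.983, 0.186, -0.0, -0.0]
contact_force: [0.4, -0.4, 0.2]
opening: 0.001
finger_force: 0.0
```

Request:
{"fn": "move_arm", "kwargs": {"plan": [{"x": 0.02,"y": -0.04,"z": 0,"yaw": 0,"fingers": 1},{"x": 0.04,"y": -0.08,"z": 0,"yaw": 0,"fingers": 1},{"x": 0.06,"y": -0.12,"z": 0,"yaw": 0,"fingers": 1},{"x": 0.08,"y": -0.16,"z": 0,"yaw": 0,"fingers": 1},{"x": 0.1,"y": -0.2,"z": 0,"yaw": 0,"fingers": 1}]}}

```text
time: 1.6
eef_pos: [0.5289, 0.0216, 0.2309]
tcp_rot: [0.983, 0.186, -0.0, -0.0]
contact_force: [0.4, 0.5, -0.8]
opening: 0.001
finger_force: 0.0
```

Request:
{"fn": "move_arm", "kwargs": {"plan": [{"x": 0.02,"y": -0.04,"z": 0,"yaw": -0.1,"fingers": 1},{"x": 0.04,"y": -0.08,"z": 0,"yaw": -0.2,"fingers": 1},{"x": 0.06,"y": -0.12,"z": 0,"yaw": -0.3,"fingers": 1},{"x": 0.08,"y": -0.16,"z": 0,"yaw": -0.4,"fingers": 1},{"x": 0.1,"y": -0.2,"z": 0,"yaw": -0.41,"fingers": 1}]}}

```text
time: 2.1
eef_pos: [0.549, 0.2442, 0.2308]
tcp_rot: [0.924, 0.383, -0.0, 0.0]
contact_force: [1.0, 0.1, 0.6]
opening: -0.003
finger_force: 0.0
```

```bash
python3 - <<'E'
from h import *
s=ctrl.get_state();im=ctrl.read_camera("wrist");cv2.imwrite("pics/w1.png",im[:,:,::-1]);np.save("w1.npy",[*s["eef_pos"],*s["tcp_rot"]])
print(s["time"],s["eef_pos"],s["tcp_rot"],s["dq"],s["contact_force"],s["opening"])
E
```

```text
2.1 [0.549  0.2442 0.2308] [ 0.9238  0.383  -0.0004  0.    ] [ 0.7278  0.4567 -0.4987 -0.0047  0.0363  0.6758] [1.0106 0.0843 0.6164] -0.0031604138540798333
```

View pics/w1.png

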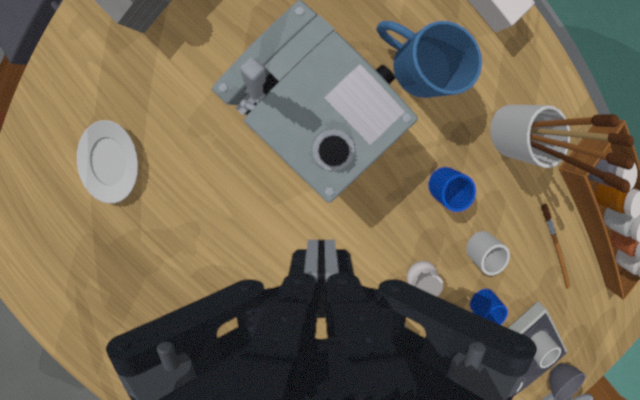

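The wrist view shows the button at (334,150), the box corners at (329,197), (414,118), (300,3) and (215,88), and the lever up near (252,80). The loose back beaker is at (490,252).

```bash
python3 - <<'E'
from h import *
im=ctrl.read_camera("wrist");s=ctrl.get_state();im=ctrl.read_camera("wrist");cv2.imwrite("pics/w2.png",im[:,:,::-1])
print(s["time"],s["eef_pos"],s["tcp_rot"],s["dq"])
w=np.load("w1.npy");s1=dict(eef_pos=w[:3],tcp_rot=w[3:])
print("w1",wplane((334,150),s1,.102))
for c in[(329,197),(414,118),(300,3),(215,88)]:print(wplane(c,s1,.09))
# dark button blob
g=im.max(2);m=(g<40).astype(np.uint8);m[240:]=0
n,l,st,ce=cv2.connectedComponentsWithStats(m)
for i in range(1,n):
    if st[i,4]>300:
        p=wplane(ce[i],s,.102);print(st[i],ce[i],p,tool(s,p))
E
```

```text
2.2 [0.5487 0.2469 0.2307] [ 0.9231  0.3845 -0.0002 -0.0008] [-0.0714 -0.0263  0.0384 -0.0564  0.0165 -0.036 ]
w1 [0.585  0.2624 0.102 ]
[0.5497 0.2325 0.09  ]
[0.6597 0.2308 0.09  ]
[0.6609 0.3819 0.09  ]
[0.549  0.3826 0.09  ]
[323 139  28  29 579] [336.3575 152.6131] [0.5844 0.2623 0.102 ] [0.0361 0.0147 0.1286]
```

Request:
{"fn": "move_arm", "kwargs": {"plan": [{"x": 0.035,"y": 0.0145,"z": 0.04,"yaw": 0,"fingers": 1},{"x": 0.035,"y": 0.0145,"z": 0.08,"yaw": 0,"fingers": 1},{"x": 0.035,"y": 0.0145,"z": 0.115,"yaw": 0,"fingers": 1},{"x": 0.035,"y": 0.0145,"z": 0.12,"yaw": 0,"fingers": 1},{"x": 0.035,"y": 0.0145,"z": 0.12,"yaw": 0,"fingers": 1}]}}

```text
time: 2.75
eef_pos: [0.5837, 0.2555, 0.1101]
tcp_rot: [0.924, 0.381, -0.002, -0.0]
contact_force: [0.5, -0.3, -0.3]
opening: 0.002
finger_force: 0.0
```

Request:
{"fn": "move_arm", "kwargs": {"plan": [{"x": 0,"y": 0,"z": 0.004,"yaw": 0,"fingers": 1},{"x": 0,"y": 0,"z": 0.008,"yaw": 0,"fingers": 1},{"x": 0,"y": 0,"z": 0.011,"yaw": 0,"fingers": 1},{"x": 0,"y": 0,"z": 0.011,"yaw": 0,"fingers": 1}]}}

```text
time: 3.15
eef_pos: [0.585, 0.2569, 0.1012]
tcp_rot: [0.924, 0.382, 0.001, 0.0]
contact_force: [-0.1, -0.4, 1.0]
opening: 0.001
finger_force: 0.5
```

```bash
python3 - <<'E'
from h import *
s=ctrl.get_state();print(s["time"],s["eef_pos"],s["contact_force"])
im=ctrl.read_camera("wrist");cv2.imwrite("pics/w3.png",im[:,:,::-1])
E
```

```text
3.15 [0.585  0.2569 0.1012] [-0.1345 -0.4104  0.9942]
```

Request:
{"fn": "move_arm", "kwargs": {"plan": [{"x": 0.001,"y": -0.001,"z": 0.002,"yaw": 0,"fingers": 1},{"x": 0.001,"y": -0.001,"z": 0.004,"yaw": 0,"fingers": 1},{"x": 0.001,"y": -0.001,"z": 0.006,"yaw": 0,"fingers": 1},{"x": 0.001,"y": -0.001,"z": 0.006,"yaw": 0,"fingers": 1}]}}

```text
time: 3.6
eef_pos: [0.5847, 0.2584, 0.0941]
tcp_rot: [0.924, 0.382, 0.0, -0.0]
contact_force: [1.0, 1.4, 1.0]
opening: -0.002
finger_force: 0.6
```

```bash
python3 - <<'E'
from h import *
im=ctrl.read_camera("wrist");cv2.imwrite("pics/w4.png",im[:,:,::-1])
a=cv2.imread("pics/w3.png");b=cv2.imread("pics/w4.png")
cv2.imwrite("pics/v34.png",np.hstack([a[:300,100:460],b[:300,100:460]]))
E
```

```text
(no output)
```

View pics/v34.png

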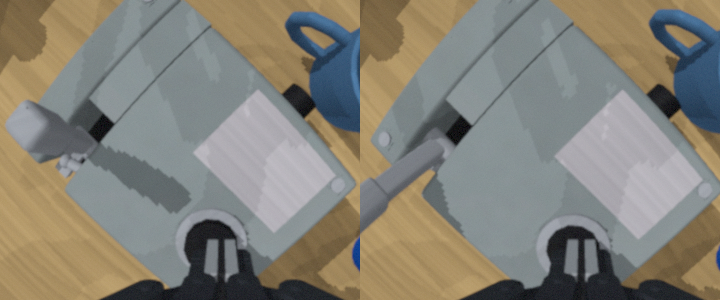

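The right half shows the lever dropped, sticking out of the front of its slot. I'm releasing the button and going to the back loose beaker.

Request:
{"fn": "move_arm", "kwargs": {"plan": [{"x": 0,"y": 0,"z": -0.05,"yaw": 0,"fingers": 1},{"x": 0,"y": 0,"z": -0.1,"yaw": 0,"fingers": 1},{"x": -0.03,"y": 0.04,"z": -0.1,"yaw": 0,"fingers": 0.1},{"x": -0.06,"y": 0.08,"z": -0.1,"yaw": 0,"fingers": 0.1},{"x": -0.09,"y": 0.12,"z": -0.1,"yaw": 0,"fingers": 0.1}]}}

```text
time: 4.15
eef_pos: [0.6049, 0.1091, 0.1942]
tcp_rot: [0.924, 0.383, -0.0, -0.0]
contact_force: [0.5, -0.8, -0.1]
opening: 0.504
finger_force: 0.0
```

Request:
{"fn": "move_arm", "kwargs": {"plan": [{"x": -0.025,"y": 0.04,"z": 0,"yaw": 0.14,"fingers": 0.1},{"x": -0.05,"y": 0.08,"z": 0,"yaw": 0.28,"fingers": 0.1},{"x": -0.05,"y": 0.08,"z": 0,"yaw": 0.42,"fingers": 0.1},{"x": -0.05,"y": 0.08,"z": 0,"yaw": 0.56,"fingers": 0.1},{"x": -0.05,"y": 0.08,"z": 0,"yaw": 0.58,"fingers": 0.1}]}}

```text
time: 4.65
eef_pos: [0.6259, 0.0176, 0.1933]
tcp_rot: [0.995, 0.101, -0.001, -0.001]
contact_force: [0.5, 0.2, -0.7]
opening: 0.901
finger_force: 0.0
```

```bash
cat >> h.py <<'E'
def look(name):
    for _ in range(3): ctrl.read_camera("wrist")
    s=ctrl.get_state();im=ctrl.read_camera("wrist");cv2.imwrite(f"pics/{name}.png",im[:,:,::-1])
    np.save(name+".npy",[*s["eef_pos"],*s["tcp_rot"]])
    print(s["time"],s["eef_pos"],s["tcp_rot"],np.abs(s["dq"]).max(),s["contact_force"],s["opening"],s["finger_force"]);return s,im
def wproj(p,s):
    m=ctrl.camera_model("wrist");K=m["intrinsics"];T=np.linalg.inv(m["tool_from_camera"])
    c=T[:3,:3]@tool(s,p)+T[:3,3];t=np.arctan2(np.hypot(c[0],c[1]),-c[2]);u=c[:2]/np.hypot(c[0],c[1])*t*K[0,0]
    return np.array([K[0,2]+u[0],K[1,2]-u[1]])
E
python3 - <<'E'
from h import *
s,im=look("w5")
for n,p in [("back",(.6375,.0095,.05)),("front",(.459,.0085,.05)),("pot",(.543,.0435,.042))]:print(n,wproj(p,s))
for c in[(297,115),(308,113),(313,123)]:print(plane("top",c,.2))
E
```

```text
4.8 [0.6261 0.0183 0.1938] [ 0.9947  0.1031 -0.0005 -0.0003] 0.004545449553749459 [ 0.3015 -0.1996 -0.0771] 0.9016469664331925 0.0
back [331.2871 179.3941]
front [298.6608 327.8225]
pot [280.457  257.2094]
[0.7863 0.129  0.2   ]
[0.793  0.0945 0.2   ]
[0.7598 0.0786 0.2   ]
```

View pics/w5.png

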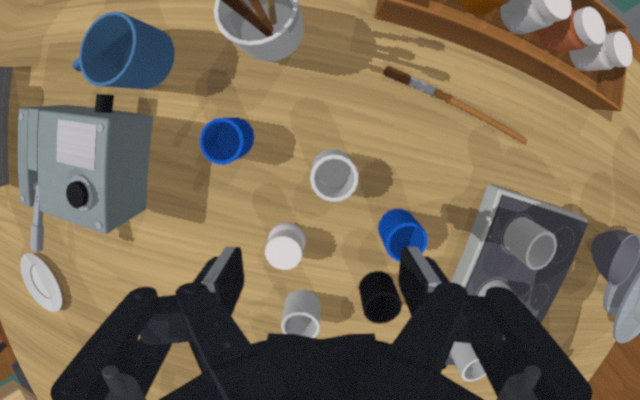

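The back loose beaker's rim is centred at about (334,176) and the pot at (286,247). The blue beakers are at (227,140) and (403,235), the black one at (379,297) and the front loose beaker at (301,317). The button is out and the lever is down.

```bash
python3 - <<'E'
from h import *
w=np.load("w5.npy");s=dict(eef_pos=w[:3],tcp_rot=w[3:])
p=wplane((334,175.5),s,.05);print(p,tool(s,[p[0],p[1],.012]))
print(wplane((310,176),s,.05)-wplane((358,176),s,.05),wplane((334,152),s,.05)-wplane((334,200),s,.05))
E
```

```text
[0.6417 0.0078 0.05  ] [0.0132 0.0136 0.1818]
[-0.0094  0.0444  0.    ] [0.0452 0.0099 0.    ]
```

Request:
{"fn": "move_arm", "kwargs": {"plan": [{"x": 0.011,"y": 0.013,"z": 0.04,"yaw": 0,"fingers": 0.1},{"x": 0.011,"y": 0.013,"z": 0.08,"yaw": 0,"fingers": 0.1},{"x": 0.011,"y": 0.013,"z": 0.12,"yaw": 0,"fingers": 0.1},{"x": 0.011,"y": 0.013,"z": 0.15,"yaw": 0,"fingers": 0.1},{"x": 0.011,"y": 0.013,"z": 0.17,"yaw": 0,"fingers": 0.1}]}}

```text
time: 5.35
eef_pos: [0.638, 0.0081, 0.021]
tcp_rot: [0.995, 0.103, -0.002, -0.001]
contact_force: [-0.4, 1.0, 0.5]
opening: 0.898
finger_force: 0.0
```

Request:
{"fn": "move_arm", "kwargs": {"plan": [{"x": 0,"y": 0,"z": 0.01,"yaw": 0,"fingers": 0.1},{"x": 0,"y": 0,"z": 0.01,"yaw": 0,"fingers": 0.1},{"x": 0,"y": 0,"z": 0.01,"yaw": 0,"fingers": 0.3},{"x": 0,"y": 0,"z": 0.01,"yaw": 0,"fingers": 0.4},{"x": 0,"y": 0,"z": 0.01,"yaw": 0,"fingers": 0.6}], "force": 25}}

```text
time: 5.85
eef_pos: [0.6414, 0.0072, 0.0165]
tcp_rot: [0.995, 0.102, 0.002, 0.0]
contact_force: [-0.3, -0.6, 0.3]
opening: 0.523
finger_force: 26.6
```

Request:
{"fn": "move_arm", "kwargs": {"plan": [{"x": 0,"y": 0,"z": 0,"yaw": 0,"fingers": 0.8},{"x": 0,"y": 0,"z": 0,"yaw": 0,"fingers": 0.8},{"x": 0,"y": 0,"z": 0,"yaw": 0,"fingers": 0.8}]}}

```text
time: 6.15
eef_pos: [0.6414, 0.0072, 0.0164]
tcp_rot: [0.995, 0.102, 0.002, 0.0]
contact_force: [-0.8, 0.5, 6.2]
opening: 0.522
finger_force: 27.3
```

Request:
{"fn": "move_arm", "kwargs": {"plan": [{"x": 0,"y": 0,"z": -0.02,"yaw": 0,"fingers": 0.8},{"x": 0,"y": 0,"z": -0.06,"yaw": 0,"fingers": 0.8},{"x": 0,"y": 0,"z": -0.1,"yaw": 0,"fingers": 0.8},{"x": 0,"y": 0,"z": -0.14,"yaw": 0,"fingers": 0.8},{"x": 0,"y": 0,"z": -0.18,"yaw": 0,"fingers": 0.8}]}}

```text
time: 6.65
eef_pos: [0.6392, 0.0073, 0.1953]
tcp_rot: [0.995, 0.102, -0.001, -0.0]
contact_force: [0.4, 0.5, -1.7]
opening: 0.517
finger_force: 26.6
```

Request:
{"fn": "move_arm", "kwargs": {"plan": [{"x": -0.01,"y": 0.03,"z": 0,"yaw": 0,"fingers": 0.8},{"x": -0.02,"y": 0.06,"z": 0,"yaw": 0,"fingers": 0.8},{"x": -0.04,"y": 0.1,"z": 0,"yaw": 0,"fingers": 0.8},{"x": -0.055,"y": 0.135,"z": 0,"yaw": 0,"fingers": 0.8},{"x": -0.07,"y": 0.17,"z": 0,"yaw": 0,"fingers": 0.8}]}}

```text
time: 7.15
eef_pos: [0.6048, -0.1746, 0.1937]
tcp_rot: [0.995, 0.102, -0.0, -0.0]
contact_force: [0.9, 0.1, -0.9]
opening: 0.524
finger_force: 26.6
```

Request:
{"fn": "move_arm", "kwargs": {"plan": [{"x": -0.015,"y": 0.04,"z": 0,"yaw": -0.12,"fingers": 0.8},{"x": -0.03,"y": 0.08,"z": 0,"yaw": -0.24,"fingers": 0.8},{"x": -0.045,"y": 0.12,"z": 0,"yaw": -0.36,"fingers": 0.8},{"x": -0.06,"y": 0.15,"z": 0,"yaw": -0.48,"fingers": 0.8},{"x": -0.067,"y": 0.168,"z": 0,"yaw": -0.58,"fingers": 0.8}]}}

```text
time: 7.65
eef_pos: [0.5726, -0.3541, 0.1935]
tcp_rot: [0.924, 0.383, -0.001, -0.0]
contact_force: [0.3, 0.0, -0.4]
opening: 0.522
finger_force: 26.6
```

```bash
python3 - <<'E'
from h import *
s,im=look("w6")
for n,p in [("gb",(.6175,-.31,.04)),("gm",(.5325,-.308,.04)),("BL",(.62,-.2238,.09))]:print(n,wproj(p,s))
E
```

```text
7.8 [ 0.5734 -0.3522  0.1935] [ 0.9249  0.3801 -0.0002 -0.0007] 0.039654734634190385 [ 0.2955  0.8246 -1.3498] 0.5193618793239754 26.61593017517589
gb [321.0193 123.5044]
gm [259.3643 184.2733]
BL [246.308   50.6096]
```

View pics/w6.png

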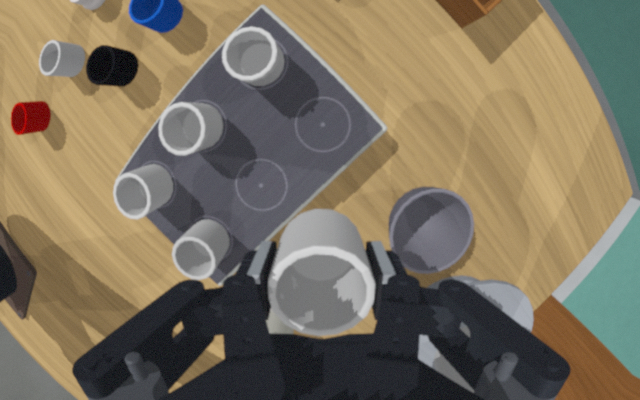

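The held beaker's rim is centred at about (323,290). The ring centre dots are at (323,124.5) for the back gap and (261,185) for the middle gap. The tub rim is at (431,228).

```bash
python3 - <<'E'
from h import *
w=np.load("w6.npy");s=dict(eef_pos=w[:3],tcp_rot=w[3:])
g=wplane((323,124.5),s,.04);m=wplane((261,185),s,.04);t=wplane((431,228),s,.07);print(g,m,g-m,t)
b=wplane((323,290),s,s["eef_pos"][2]+.0336);print("beaker",b,tool(s,b),[wplane((u,v),s,s["eef_pos"][2]+.0336) for u,v in((271,290),(375,290))])
d=g-b;print("shift",tool(s,s["eef_pos"]+d)); print("gap tool",tool(s,g),tool(s,m))
E
```

```text
[ 0.6181 -0.312   0.04  ] [ 0.5331 -0.3097  0.04  ] [ 0.085  -0.0023  0.    ] [ 0.6245 -0.4518  0.07  ]
beaker [ 0.5746 -0.3533  0.2271] [ 0.0001  0.0016 -0.0336] [array([ 0.5591, -0.3382,  0.2271]), array([ 0.5895, -0.369 ,  0.2271])]
shift [0.06   0.0015 0.1871]
gap tool [0.0601 0.0031 0.1535] [ 0.0013 -0.0583  0.1536]
```

Request:
{"fn": "move_arm", "kwargs": {"plan": [{"x": 0.03,"y": 0.001,"z": 0,"yaw": 0,"fingers": 0.8},{"x": 0.06,"y": 0.002,"z": 0,"yaw": 0,"fingers": 0.8},{"x": 0.06,"y": 0.002,"z": 0.03,"yaw": 0,"fingers": 0.8},{"x": 0.06,"y": 0.002,"z": 0.07,"yaw": 0,"fingers": 0.8},{"x": 0.06,"y": 0.002,"z": 0.1,"yaw": 0,"fingers": 0.8}]}}

```text
time: 8.35
eef_pos: [0.618, -0.3075, 0.0921]
tcp_rot: [0.924, 0.383, -0.0, -0.001]
contact_force: [-0.5, -0.1, -0.8]
opening: 0.523
finger_force: 26.6
```

Request:
{"fn": "move_arm", "kwargs": {"plan": [{"x": 0,"y": 0,"z": 0.015,"yaw": 0,"fingers": 0.8},{"x": 0,"y": 0,"z": 0.02,"yaw": 0,"fingers": 0.8},{"x": 0,"y": 0,"z": 0.02,"yaw": 0,"fingers": 0.8},{"x": 0,"y": 0,"z": 0.02,"yaw": 0,"fingers": 0.8}]}}

```text
time: 8.75
eef_pos: [0.6194, -0.3111, 0.0767]
tcp_rot: [0.924, 0.382, 0.001, 0.002]
contact_force: [1.3, 0.3, -0.6]
opening: 0.523
finger_force: 26.6
```

```bash
python3 - <<'E'
from h import *
s=ctrl.get_state();print(s["time"],s["eef_pos"],s["tcp_rot"],np.abs(s["dq"]).max());print(tool(s,[.6181,-.312,.0564]))
E
```

```text
8.75 [ 0.6194 -0.3111  0.0767] [0.9242 0.3819 0.001  0.0016] 0.008222963016423501
[-0.0016 -0.0004  0.0203]
```

Request:
{"fn": "move_arm", "kwargs": {"plan": [{"x": -0.001,"y": -0.001,"z": 0.006,"yaw": 0,"fingers": 0.8},{"x": -0.001,"y": -0.001,"z": 0.012,"yaw": 0,"fingers": 0.8},{"x": -0.001,"y": -0.001,"z": 0.016,"yaw": 0,"fingers": 0.8},{"x": -0.001,"y": -0.001,"z": 0.018,"yaw": 0,"fingers": 0.8},{"x": -0.001,"y": -0.001,"z": 0.018,"yaw": 0,"fingers": 0.8}]}}

```text
time: 9.25
eef_pos: [0.6166, -0.3106, 0.0565]
tcp_rot: [0.924, 0.382, -0.0, -0.0]
contact_force: [-1.0, 0.0, 0.9]
opening: 0.514
finger_force: 26.8
```

Request:
{"fn": "move_arm", "kwargs": {"plan": [{"x": 0,"y": 0,"z": 0.001,"yaw": 0,"fingers": 0.8},{"x": 0,"y": 0,"z": 0.002,"yaw": 0,"fingers": 0.8},{"x": 0,"y": 0,"z": 0.002,"yaw": 0,"fingers": 0.8}]}}

```text
time: 9.55
eef_pos: [0.6167, -0.3107, 0.0564]
tcp_rot: [0.924, 0.382, -0.0, -0.0]
contact_force: [-4.3, 1.9, 8.1]
opening: 0.518
finger_force: 27.6
```

Request:
{"fn": "move_arm", "kwargs": {"plan": [{"x": 0,"y": 0,"z": -0.001,"yaw": 0,"fingers": 0.45},{"x": 0,"y": 0,"z": -0.001,"yaw": 0,"fingers": 0.4},{"x": 0,"y": 0,"z": -0.001,"yaw": 0,"fingers": 0.3},{"x": 0,"y": 0,"z": -0.001,"yaw": 0,"fingers": 0.2},{"x": 0,"y": 0,"z": -0.001,"yaw": 0,"fingers": 0.2}]}}

```text
time: 10.05
eef_pos: [0.6166, -0.3104, 0.055]
tcp_rot: [0.924, 0.382, -0.0, -0.0]
contact_force: [0.3, -0.1, -0.0]
opening: 0.8
finger_force: 0.0
```

Request:
{"fn": "move_arm", "kwargs": {"plan": [{"x": 0,"y": 0,"z": -0.02,"yaw": 0,"fingers": 0.2},{"x": 0,"y": 0,"z": -0.06,"yaw": 0,"fingers": 0.2},{"x": 0,"y": 0,"z": -0.1,"yaw": 0,"fingers": 0.2},{"x": -0.04,"y": 0,"z": -0.12,"yaw": 0,"fingers": 0.1},{"x": -0.06,"y": 0,"z": -0.14,"yaw": 0,"fingers": 0.1}]}}

```text
time: 10.55
eef_pos: [0.5735, -0.3542, 0.1974]
tcp_rot: [0.924, 0.382, 0.0, 0.001]
contact_force: [0.2, -0.2, -0.2]
opening: 0.9
finger_force: 0.0
```

```bash
python3 - <<'E'
from h import *
s,im=look("w7")
# true ring centre & rim centre predicted
print(wproj((.6181,-.312,.09),s),wproj((.6181,-.312,.04),s))
a=im[60:220,200:400][:,:,::-1];cv2.imwrite("pics/w7c.png",cv2.resize(a,None,fx=4,fy=3.75))
E
```

```text
10.7 [ 0.5744 -0.3543  0.1975] [0.9246 0.381  0.0011 0.0017] 0.03993083069613427 [ 0.4571  0.8294 -1.0181] 0.9013897988538131 0.0
[320.0417 125.3815] [319.8524 123.6746]
```

View pics/w7c.png

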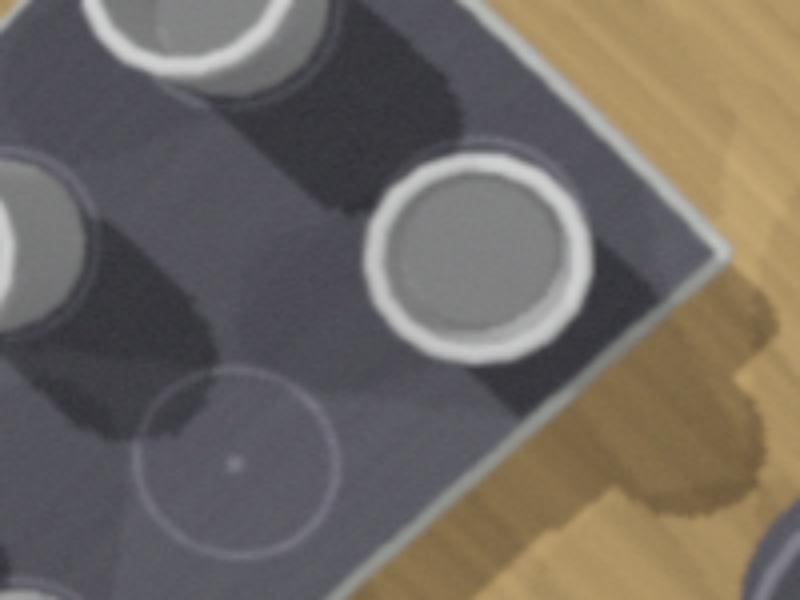

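```bash
python3 - <<'E'
from h import *
w=np.load("w7.npy");s=dict(eef_pos=w[:3],tcp_rot=w[3:])
b=wplane((319.5,128.7),s,.09);m=wplane((258.75,183.7),s,.04)
w=np.load("w6.npy");s6=dict(eef_pos=w[:3],tcp_rot=w[3:]);m6=wplane((261,185),s6,.04)
print(b,m,m6,"err",b-m-[.085,-.0025,.05],tool(s,[.459,.0085,.2]))
# set beaker check ML: rim vs grid in w6
for n,c in(("BL",(248,54)),("ML",(187,128))):print(n,wplane(c,s6,.09)-m6)
E
```

```text
[ 0.6159 -0.3136  0.09  ] [ 0.533 -0.31   0.04 ] [ 0.5331 -0.3097  0.04  ] err [-0.0021 -0.0011 -0.    ] [ 0.1737 -0.3388 -0.0038]
BL [0.0858 0.0828 0.05  ]
ML [0.0065 0.0808 0.05  ]
```

The first beaker stands inside its ring, about 2 mm off centre (rim at (319.5,129) in the full image). Now for the front loose beaker.

Request:
{"fn": "move_arm", "kwargs": {"plan": [{"x": 0.02,"y": -0.04,"z": 0,"yaw": 0,"fingers": 0.15},{"x": 0.04,"y": -0.08,"z": 0,"yaw": 0,"fingers": 0.15},{"x": 0.06,"y": -0.12,"z": 0,"yaw": 0,"fingers": 0.15},{"x": 0.08,"y": -0.16,"z": 0,"yaw": 0,"fingers": 0.15},{"x": 0.1,"y": -0.2,"z": 0,"yaw": 0,"fingers": 0.15}]}}

```text
time: 11.25
eef_pos: [0.5026, -0.1377, 0.1932]
tcp_rot: [0.924, 0.382, -0.001, -0.002]
contact_force: [1.1, 0.8, 1.1]
opening: 0.853
finger_force: 0.0
```

Request:
{"fn": "move_arm", "kwargs": {"plan": [{"x": 0.02,"y": -0.04,"z": 0,"yaw": 0,"fingers": 0.15},{"x": 0.04,"y": -0.08,"z": 0,"yaw": 0,"fingers": 0.15},{"x": 0.06,"y": -0.12,"z": 0,"yaw": 0,"fingers": 0.15},{"x": 0.066,"y": -0.135,"z": 0,"yaw": 0,"fingers": 0.15},{"x": 0.066,"y": -0.135,"z": 0,"yaw": 0,"fingers": 0.15}]}}

```text
time: 11.75
eef_pos: [0.454, 0.0039, 0.1939]
tcp_rot: [0.923, 0.384, -0.001, -0.001]
contact_force: [0.6, -0.5, 0.9]
opening: 0.85
finger_force: 0.0
```

```bash
python3 - <<'E'
from h import *
s,im=look("w8")
e=wproj((.462,.007,.05),s);print(e)
# bright low-saturation rim: component containing/nearest e
h=cv2.cvtColor(im,cv2.COLOR_RGB2HSV);m=((h[...,1]<45)&(h[...,2]>100)).astype(np.uint8)
m[260:]=0
n,l,st,ce=cv2.connectedComponentsWithStats(m)
for i in range(1,n):
    if st[i,4]>300:print(st[i],ce[i],wplane(ce[i],s,.05))
E
```

```text
11.9 [0.4556 0.001  0.195 ] [ 0.9242  0.3819 -0.0003  0.0001] 0.01940757713799389 [-0.1564 -0.2267  0.716 ] 0.8485660263638534 0.0
[319.9288 179.0474]
[  19    0   48   54 1904] [40.2757 23.2022] [0.3609 0.4153 0.05  ]
[613   0  27  44 905] [627.6674  23.0243] [ 0.9401 -0.1316  0.05  ]
[606  50  34  34 769] [626.4343  69.1834] [ 0.878  -0.1736  0.05  ]
[ 334   69   45   44 1524] [356.2087  90.5184] [0.5446 0.0425 0.05  ]
[ 295  151   48   53 1970] [318.4381 177.4218] [0.4621 0.0091 0.05  ]
[ 439  168  113   92 2164] [497.2971 215.6941] [ 0.573 -0.159  0.05 ]
[ 529  206   54   54 1908] [555.7573 231.5094] [ 0.6278 -0.2466  0.05  ]
```

View pics/w8.png

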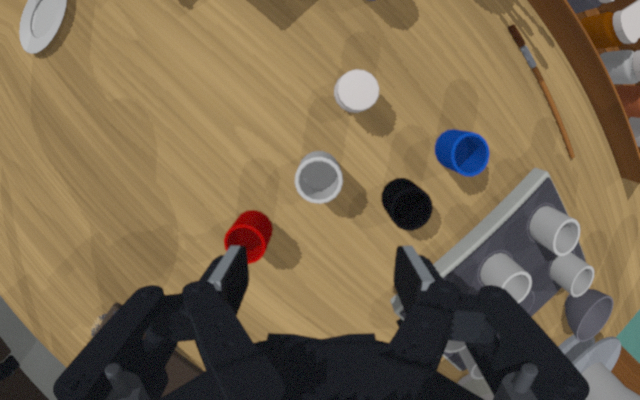

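Front loose beaker's rim is centred at (319,179). Neighbours are the pot at (356,90), black at (407,205) and red at (247,238). The fingers clear them all.

Request:
{"fn": "move_arm", "kwargs": {"plan": [{"x": 0.009,"y": -0.0005,"z": 0.04,"yaw": 0,"fingers": 0.15},{"x": 0.009,"y": -0.0005,"z": 0.08,"yaw": 0,"fingers": 0.15},{"x": 0.009,"y": -0.0005,"z": 0.12,"yaw": 0,"fingers": 0.15},{"x": 0.009,"y": -0.0005,"z": 0.15,"yaw": 0,"fingers": 0.15},{"x": 0.009,"y": -0.0005,"z": 0.168,"yaw": 0,"fingers": 0.15}]}}

```text
time: 12.45
eef_pos: [0.4599, 0.0072, 0.0243]
tcp_rot: [0.925, 0.381, -0.002, -0.001]
contact_force: [0.1, 0.7, 0.1]
opening: 0.858
finger_force: 0.0
```

Request:
{"fn": "move_arm", "kwargs": {"plan": [{"x": 0,"y": 0,"z": 0.01,"yaw": 0,"fingers": 0.15},{"x": 0,"y": 0,"z": 0.01,"yaw": 0,"fingers": 0.15},{"x": 0,"y": 0,"z": 0.01,"yaw": 0,"fingers": 0.3},{"x": 0,"y": 0,"z": 0.01,"yaw": 0,"fingers": 0.4},{"x": 0,"y": 0,"z": 0.01,"yaw": 0,"fingers": 0.6}], "force": 25}}

```text
time: 12.95
eef_pos: [0.4626, 0.008, 0.0189]
tcp_rot: [0.924, 0.382, 0.001, 0.001]
contact_force: [-0.9, -1.1, 2.1]
opening: 0.534
finger_force: 25.7
```

Request:
{"fn": "move_arm", "kwargs": {"plan": [{"x": 0,"y": 0,"z": 0,"yaw": 0,"fingers": 0.8},{"x": 0,"y": 0,"z": 0,"yaw": 0,"fingers": 0.8},{"x": 0,"y": 0,"z": 0,"yaw": 0,"fingers": 0.8}]}}

```text
time: 13.25
eef_pos: [0.4626, 0.008, 0.0189]
tcp_rot: [0.924, 0.382, 0.001, 0.001]
contact_force: [-2.0, 0.1, 5.8]
opening: 0.534
finger_force: 26.0
```

Request:
{"fn": "move_arm", "kwargs": {"plan": [{"x": 0,"y": 0,"z": -0.02,"yaw": 0,"fingers": 0.8},{"x": 0,"y": 0,"z": -0.06,"yaw": 0,"fingers": 0.8},{"x": 0,"y": 0,"z": -0.1,"yaw": 0,"fingers": 0.8},{"x": 0,"y": 0,"z": -0.14,"yaw": 0,"fingers": 0.8},{"x": 0,"y": 0,"z": -0.18,"yaw": 0,"fingers": 0.8}]}}

```text
time: 13.75
eef_pos: [0.4607, 0.0085, 0.1988]
tcp_rot: [0.924, 0.382, 0.0, 0.0]
contact_force: [0.4, -0.4, -0.6]
opening: 0.529
finger_force: 26.1
```

Request:
{"fn": "move_arm", "kwargs": {"plan": [{"x": -0.01,"y": 0.02,"z": 0,"yaw": 0,"fingers": 0.8},{"x": -0.03,"y": 0.05,"z": 0,"yaw": 0,"fingers": 0.8},{"x": -0.055,"y": 0.08,"z": 0,"yaw": 0,"fingers": 0.8},{"x": -0.08,"y": 0.11,"z": 0,"yaw": 0,"fingers": 0.8},{"x": -0.11,"y": 0.14,"z": 0,"yaw": 0,"fingers": 0.8}]}}

```text
time: 14.25
eef_pos: [0.4822, -0.1696, 0.1973]
tcp_rot: [0.924, 0.382, 0.0, 0.0]
contact_force: [0.8, 0.6, -1.1]
opening: 0.534
finger_force: 26.1
```

Request:
{"fn": "move_arm", "kwargs": {"plan": [{"x": -0.03,"y": 0.03,"z": 0,"yaw": 0,"fingers": 0.8},{"x": -0.06,"y": 0.06,"z": 0,"yaw": 0,"fingers": 0.8},{"x": -0.09,"y": 0.09,"z": 0,"yaw": 0,"fingers": 0.8},{"x": -0.115,"y": 0.12,"z": 0,"yaw": 0,"fingers": 0.8},{"x": -0.125,"y": 0.134,"z": 0,"yaw": 0,"fingers": 0.8}]}}

```text
time: 14.75
eef_pos: [0.4878, -0.3547, 0.1971]
tcp_rot: [0.925, 0.381, -0.0, 0.0]
contact_force: [0.3, -0.5, -1.2]
opening: 0.533
finger_force: 26.1
```

```bash
python3 - <<'E'
from h import *
s,im=look("w9")
e=wproj((.533,-.31,.04),s);print(e)
# ring dot: brightest spot near e
g=cv2.cvtColor(im,cv2.COLOR_RGB2GRAY).astype(float);u,v=np.round(e).astype(int)
p=g[v-10:v+11,u-10:u+11];bg=cv2.medianBlur(p.astype(np.uint8),9);d=np.clip(p-bg-6,0,None)
d2=cv2.GaussianBlur(d,(0,0),1);j=np.unravel_index(d2.argmax(),d2.shape);dot=(u-10+j[1],v-10+j[0]);print("dot",dot,d2.max())
gp=wplane(dot,s,.04);print(gp,tool(s,[gp[0],gp[1],.0589]))
h=cv2.cvtColor(im,cv2.COLOR_RGB2HSV);m=((h[...,1]<40)&(h[...,2]>185)).astype(np.uint8);m[:200]=0
n,l,st,ce=cv2.connectedComponentsWithStats(m);print([(st[i],ce[i]) for i in range(1,n) if st[i,4]>300])
E
```

```text
14.9 [ 0.488  -0.3517  0.1968] [ 0.9244  0.3814 -0.     -0.0008] 0.030944732199683814 [-0.4399  0.4116 -1.5262] 0.533243283335296 26.13006611354649
[322.1468 123.2287]
dot (np.int64(322), np.int64(123)) 19.491283460674264
[ 0.5331 -0.3097  0.04  ] [0.0614 0.0022 0.1379]
[(array([ 274,  243,   99,   71, 1106], dtype=int32), array([330.9412, 263.7143])), (array([ 557,  340,   63,   60, 2085], dtype=int32), array([591.3789, 372.0695]))]
```

Request:
{"fn": "move_arm", "kwargs": {"plan": [{"x": 0.03,"y": 0.001,"z": 0,"yaw": 0,"fingers": 0.8},{"x": 0.062,"y": 0.001,"z": 0,"yaw": 0,"fingers": 0.8},{"x": 0.062,"y": 0.001,"z": 0.03,"yaw": 0,"fingers": 0.8},{"x": 0.062,"y": 0.001,"z": 0.07,"yaw": 0,"fingers": 0.8},{"x": 0.062,"y": 0.001,"z": 0.1,"yaw": 0,"fingers": 0.8}]}}

```text
time: 15.45
eef_pos: [0.5326, -0.3055, 0.0955]
tcp_rot: [0.924, 0.383, -0.0, -0.001]
contact_force: [-1.1, 0.2, -1.2]
opening: 0.527
finger_force: 26.1
```

Request:
{"fn": "move_arm", "kwargs": {"plan": [{"x": 0,"y": 0,"z": 0.015,"yaw": 0,"fingers": 0.8},{"x": 0,"y": 0,"z": 0.02,"yaw": 0,"fingers": 0.8},{"x": 0,"y": 0,"z": 0.02,"yaw": 0,"fingers": 0.8},{"x": 0,"y": 0,"z": 0.02,"yaw": 0,"fingers": 0.8}]}}

```text
time: 15.85
eef_pos: [0.5341, -0.3093, 0.0795]
tcp_rot: [0.924, 0.382, 0.001, 0.002]
contact_force: [1.3, -0.2, -2.0]
opening: 0.531
finger_force: 26.1
```

```bash
python3 - <<'E'
from h import *
s=ctrl.get_state();print(s["time"],s["eef_pos"],s["tcp_rot"],np.abs(s["dq"]).max());print(tool(s,[.5335,-.3095,.0589]))
E
```

```text
15.85 [ 0.5341 -0.3093  0.0795] [0.9241 0.3821 0.0009 0.0016] 0.007857128360556033
[-0.0006 -0.0003  0.0206]
```

Request:
{"fn": "move_arm", "kwargs": {"plan": [{"x": 0,"y": 0,"z": 0.006,"yaw": 0,"fingers": 0.8},{"x": 0,"y": 0,"z": 0.012,"yaw": 0,"fingers": 0.8},{"x": 0,"y": 0,"z": 0.016,"yaw": 0,"fingers": 0.8},{"x": 0,"y": 0,"z": 0.018,"yaw": 0,"fingers": 0.8},{"x": 0,"y": 0,"z": 0.018,"yaw": 0,"fingers": 0.8}]}}

```text
time: 16.35
eef_pos: [0.5329, -0.3087, 0.0592]
tcp_rot: [0.924, 0.382, -0.0, -0.0]
contact_force: [-0.2, 0.2, -0.4]
opening: 0.531
finger_force: 26.1
```

Request:
{"fn": "move_arm", "kwargs": {"plan": [{"x": 0,"y": 0,"z": 0.001,"yaw": 0,"fingers": 0.8},{"x": 0,"y": 0,"z": 0.0015,"yaw": 0,"fingers": 0.8},{"x": 0,"y": 0,"z": 0.0015,"yaw": 0,"fingers": 0.8}]}}

```text
time: 16.65
eef_pos: [0.533, -0.3088, 0.0589]
tcp_rot: [0.924, 0.382, -0.0, 0.0]
contact_force: [-2.7, 1.2, 4.6]
opening: 0.533
finger_force: 26.6
```

Request:
{"fn": "move_arm", "kwargs": {"plan": [{"x": 0,"y": 0,"z": -0.001,"yaw": 0,"fingers": 0.45},{"x": 0,"y": 0,"z": -0.001,"yaw": 0,"fingers": 0.4},{"x": 0,"y": 0,"z": -0.001,"yaw": 0,"fingers": 0.3},{"x": 0,"y": 0,"z": -0.001,"yaw": 0,"fingers": 0.2},{"x": 0,"y": 0,"z": -0.001,"yaw": 0,"fingers": 0.2}]}}

```text
time: 17.15
eef_pos: [0.5328, -0.3086, 0.0586]
tcp_rot: [0.924, 0.382, -0.0, -0.0]
contact_force: [0.1, 0.7, -0.4]
opening: 0.803
finger_force: 0.0
```

Request:
{"fn": "move_arm", "kwargs": {"plan": [{"x": 0,"y": 0,"z": -0.02,"yaw": 0,"fingers": 0.2},{"x": 0,"y": 0,"z": -0.06,"yaw": 0,"fingers": 0.2},{"x": 0,"y": 0,"z": -0.1,"yaw": 0,"fingers": 0.2},{"x": -0.02,"y": 0,"z": -0.14,"yaw": 0,"fingers": 0.4},{"x": -0.02,"y": 0,"z": -0.15,"yaw": 0,"fingers": 0.4}]}}

```text
time: 17.65
eef_pos: [0.52, -0.3256, 0.2152]
tcp_rot: [0.924, 0.381, 0.002, 0.005]
contact_force: [0.4, -0.5, 0.9]
opening: 0.599
finger_force: 0.0
```

```bash
python3 - <<'E'
from h import *
s,im=look("w10")
for n,p in(("gm",(.5331,-.3097)),("gb",(.6181,-.312))):
    e=wproj((*p,.09),s);print(n,e)
    # rim ellipse: bright pixels near predicted rim
    h=cv2.cvtColor(im,cv2.COLOR_RGB2HSV);m=((h[...,1]<40)&(h[...,2]>175)).astype(np.uint8)
    u,v=np.round(e).astype(int);k=np.zeros_like(m);cv2.circle(k,(int(u),int(v)),40,1,-1);c,_=cv2.findContours(m*k,0,2)
    c=max(c,key=cv2.contourArea);el=cv2.fitEllipse(cv2.convexHull(c));print(el,wplane(el[0],s,.09)[:2]-p)
a=im[60:260,200:440][:,:,::-1];cv2.imwrite("pics/w10c.png",cv2.resize(a,None,fx=3,fy=3))
E
```

```text
17.8 [ 0.5188 -0.3227  0.2088] [0.9243 0.3818 0.0003 0.0002] 0.04515181303125558 [-0.4542  0.4838  0.3298] 0.6036037669504327 0.0
gm [320.6228 173.4188]
((320.770751953125, 174.23362731933594), (50.340110778808594, 51.049644470214844), 132.95021057128906) [-0.0004 -0.0006]
gb [393.4002 106.4973]
((391.6589660644531, 109.07044982910156), (49.923641204833984, 51.77618408203125), 129.21934509277344) [-0.0027 -0.0006]
```

View pics/w10c.png

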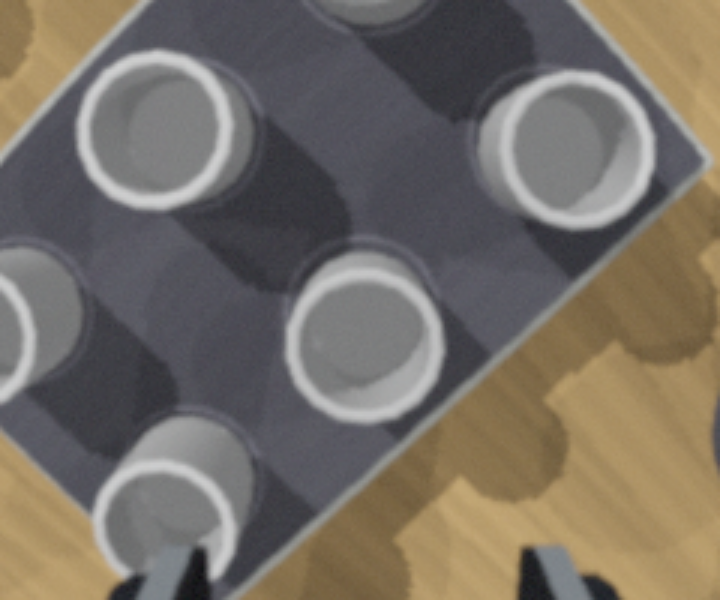

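The beaker rows are complete: both new beakers are upright in their rings, with rims at (321,174) and (392,109). Errors are 0.7 mm and 2.8 mm. Next is the lever.

Request:
{"fn": "move_arm", "kwargs": {"plan": [{"x": 0.03,"y": -0.033,"z": 0,"yaw": 0,"fingers": 0.5},{"x": 0.06,"y": -0.066,"z": 0,"yaw": 0,"fingers": 0.5},{"x": 0.09,"y": -0.1,"z": 0,"yaw": 0,"fingers": 0.5},{"x": 0.12,"y": -0.133,"z": 0,"yaw": 0,"fingers": 0.5},{"x": 0.152,"y": -0.166,"z": 0,"yaw": 0,"fingers": 0.5}]}}

```text
time: 18.35
eef_pos: [0.5074, -0.0953, 0.2056]
tcp_rot: [0.924, 0.382, -0.002, -0.002]
contact_force: [0.5, 0.3, 0.3]
opening: 0.497
finger_force: 0.0
```

Request:
{"fn": "move_arm", "kwargs": {"plan": [{"x": 0.03,"y": -0.033,"z": 0,"yaw": 0,"fingers": 0.5},{"x": 0.06,"y": -0.066,"z": 0,"yaw": 0,"fingers": 0.5},{"x": 0.09,"y": -0.1,"z": 0,"yaw": 0,"fingers": 0.5},{"x": 0.12,"y": -0.133,"z": 0,"yaw": 0,"fingers": 0.5},{"x": 0.152,"y": -0.166,"z": 0,"yaw": 0,"fingers": 0.5}]}}

```text
time: 18.85
eef_pos: [0.4976, 0.1291, 0.2058]
tcp_rot: [0.924, 0.382, -0.002, -0.001]
contact_force: [0.9, -0.6, -0.2]
opening: 0.498
finger_force: 0.0
```

Request:
{"fn": "move_arm", "kwargs": {"plan": [{"x": 0.03,"y": -0.033,"z": 0,"yaw": 0.13,"fingers": 0.5},{"x": 0.06,"y": -0.066,"z": 0,"yaw": 0.26,"fingers": 0.5},{"x": 0.09,"y": -0.1,"z": 0,"yaw": 0.39,"fingers": 0.5},{"x": 0.12,"y": -0.133,"z": 0,"yaw": 0.52,"fingers": 0.5},{"x": 0.13,"y": -0.15,"z": 0,"yaw": 0.65,"fingers": 0.5}]}}

```text
time: 19.35
eef_pos: [0.4836, 0.3281, 0.2054]
tcp_rot: [0.998, 0.066, -0.003, 0.0]
contact_force: [0.9, -0.7, 1.1]
opening: 0.497
finger_force: 0.0
```

Request:
{"fn": "move_arm", "kwargs": {"plan": [{"x": 0,"y": 0,"z": 0,"yaw": 0.135,"fingers": 0.5},{"x": 0,"y": 0,"z": 0,"yaw": 0.135,"fingers": 0.5}]}}

```text
time: 19.55
eef_pos: [0.4839, 0.3256, 0.2054]
tcp_rot: [1.0, 0.001, -0.003, 0.001]
contact_force: [-0.4, -0.3, -0.7]
opening: 0.496
finger_force: 0.0
```

```bash
python3 - <<'E'
from h import *
s,im=look("w11")
for p in((.567,.352,.076),(.4895,.352,.096),(.583,.2625,.102)):print(p,wproj(p,s))
E
```

```text
19.7 [0.4851 0.3245 0.2071] [ 1.      0.0005 -0.0014  0.0006] 0.013377300190038533 [-0.0919 -0.9291 -0.4572] 0.5008211835040137 0.0
(0.567, 0.352, 0.076) [288.0157 101.5642]
(0.4895, 0.352, 0.096) [287.0598 193.1407]
(0.583, 0.2625, 0.102) [397.0521  82.4678]
```

View pics/w11.png

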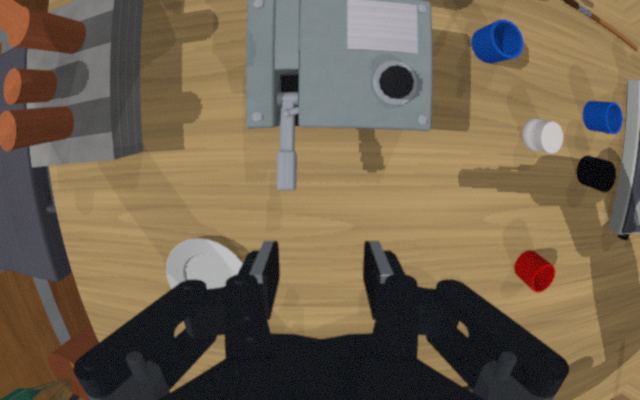

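The lever is dropped, with its tip at (287,189) and the grip running to about row 150. The button is out at (397,82). I'm gripping it from the sides.

Request:
{"fn": "move_arm", "kwargs": {"plan": [{"x": 0.019,"y": -0.0275,"z": 0,"yaw": 0,"fingers": 0.5},{"x": 0.019,"y": -0.0275,"z": 0.04,"yaw": 0,"fingers": 0.5},{"x": 0.019,"y": -0.0275,"z": 0.08,"yaw": 0,"fingers": 0.5},{"x": 0.019,"y": -0.0275,"z": 0.115,"yaw": 0,"fingers": 0.5},{"x": 0.019,"y": -0.0275,"z": 0.125,"yaw": 0,"fingers": 0.5}]}}

```text
time: 20.25
eef_pos: [0.5019, 0.3504, 0.0787]
tcp_rot: [1.0, -0.001, -0.004, 0.002]
contact_force: [-0.6, 0.3, -0.0]
opening: 0.5
finger_force: 0.0
```

Request:
{"fn": "move_arm", "kwargs": {"plan": [{"x": 0,"y": 0,"z": 0.01,"yaw": 0,"fingers": 0.5},{"x": 0,"y": 0,"z": 0.01,"yaw": 0,"fingers": 0.5},{"x": 0,"y": 0,"z": 0.01,"yaw": 0,"fingers": 0.6},{"x": 0,"y": 0,"z": 0.01,"yaw": 0,"fingers": 0.7},{"x": 0,"y": 0,"z": 0.01,"yaw": 0,"fingers": 0.8}], "force": 20}}

```text
time: 20.75
eef_pos: [0.5058, 0.3531, 0.0756]
tcp_rot: [1.0, -0.001, 0.001, -0.001]
contact_force: [1.5, 1.7, 1.9]
opening: 0.207
finger_force: 0.9
```

Request:
{"fn": "move_arm", "kwargs": {"plan": [{"x": 0,"y": 0,"z": 0,"yaw": 0,"fingers": 0.9},{"x": 0,"y": 0,"z": 0,"yaw": 0,"fingers": 0.95},{"x": 0,"y": 0,"z": 0,"yaw": 0,"fingers": 0.95}]}}

```text
time: 21.05
eef_pos: [0.5058, 0.3536, 0.0756]
tcp_rot: [1.0, -0.001, 0.001, -0.001]
contact_force: [-0.9, 3.0, 5.4]
opening: 0.18
finger_force: 24.6
```

Request:
{"fn": "move_arm", "kwargs": {"plan": [{"x": 0.0015,"y": 0,"z": -0.006,"yaw": 0,"fingers": 0.95},{"x": 0.0043,"y": 0,"z": -0.0118,"yaw": 0,"fingers": 0.95},{"x": 0.0075,"y": 0,"z": -0.0175,"yaw": 0,"fingers": 0.95},{"x": 0.0109,"y": 0,"z": -0.0226,"yaw": 0,"fingers": 0.95},{"x": 0.0109,"y": 0,"z": -0.0226,"yaw": 0,"fingers": 0.95}]}}

```text
time: 21.55
eef_pos: [0.5143, 0.3535, 0.0953]
tcp_rot: [1.0, -0.001, -0.002, -0.001]
contact_force: [-2.0, 6.6, -2.0]
opening: 0.179
finger_force: 23.4
```

Request:
{"fn": "move_arm", "kwargs": {"plan": [{"x": 0.0042,"y": 0,"z": -0.005,"yaw": 0,"fingers": 0.95},{"x": 0.0086,"y": 0,"z": -0.0092,"yaw": 0,"fingers": 0.95},{"x": 0.0188,"y": 0,"z": -0.0165,"yaw": 0,"fingers": 0.95},{"x": 0.0303,"y": 0,"z": -0.0216,"yaw": 0,"fingers": 0.95},{"x": 0.0303,"y": 0,"z": -0.0216,"yaw": 0,"fingers": 0.95}]}}

```text
time: 22.05
eef_pos: [0.5448, 0.3534, 0.1175]
tcp_rot: [1.0, -0.001, -0.002, -0.001]
contact_force: [-2.4, 4.0, 2.8]
opening: 0.186
finger_force: 23.9
```

Request:
{"fn": "move_arm", "kwargs": {"plan": [{"x": 0.006,"y": 0,"z": -0.002,"yaw": 0,"fingers": 0.95},{"x": 0.0122,"y": 0,"z": -0.0028,"yaw": 0,"fingers": 0.95},{"x": 0.0185,"y": 0,"z": -0.0032,"yaw": 0,"fingers": 0.95},{"x": 0.0248,"y": 0,"z": -0.0031,"yaw": 0,"fingers": 0.95},{"x": 0.0305,"y": 0,"z": -0.0023,"yaw": 0,"fingers": 0.95}]}}

```text
time: 22.55
eef_pos: [0.5748, 0.3533, 0.1209]
tcp_rot: [1.0, -0.0, -0.003, -0.0]
contact_force: [-4.8, 2.5, 6.4]
opening: 0.18
finger_force: 25.6
```

Request:
{"fn": "move_arm", "kwargs": {"plan": [{"x": 0.002,"y": 0,"z": 0,"yaw": 0,"fingers": 0.95},{"x": 0.002,"y": 0,"z": 0,"yaw": 0,"fingers": 0.95}]}}

```text
time: 22.75
eef_pos: [0.5772, 0.3532, 0.1206]
tcp_rot: [1.0, -0.001, -0.002, -0.0]
contact_force: [-3.0, 3.9, 4.6]
opening: 0.187
finger_force: 25.6
```

```bash
python3 - <<'E'
from h import *
s,im=look("w12")
t=ctrl.read_camera("top");cv2.imwrite("pics/t12.png",t[:,:,::-1])
E
```

```text
22.9 [0.5771 0.3533 0.1206] [ 1.     -0.0006 -0.0018 -0.0005] 0.0026857308581330606 [-3.391   2.5524  4.8181] 0.1827543707713289 25.58601289987564
```

Request:
{"fn": "move_arm", "kwargs": {"plan": [{"x": 0.002,"y": 0,"z": 0,"yaw": 0,"fingers": 0.95},{"x": 0.004,"y": 0,"z": 0.0005,"yaw": 0,"fingers": 0.95},{"x": 0.004,"y": 0,"z": 0.0005,"yaw": 0,"fingers": 0.95}]}}

```text
time: 23.3
eef_pos: [0.5811, 0.3532, 0.12]
tcp_rot: [1.0, -0.001, -0.002, -0.0]
contact_force: [-3.4, 4.5, 5.1]
opening: 0.181
finger_force: 25.8
```

Request:
{"fn": "move_arm", "kwargs": {"plan": [{"x": 0,"y": 0,"z": 0,"yaw": 0,"fingers": 0.75},{"x": 0,"y": 0,"z": 0,"yaw": 0,"fingers": 0.65},{"x": 0,"y": 0,"z": 0,"yaw": 0,"fingers": 0.5},{"x": 0,"y": 0,"z": 0,"yaw": 0,"fingers": 0.5},{"x": 0,"y": 0,"z": 0,"yaw": 0,"fingers": 0.5}]}}

```text
time: 23.8
eef_pos: [0.5826, 0.3521, 0.1196]
tcp_rot: [1.0, -0.001, -0.0, 0.0]
contact_force: [-0.4, -0.2, 0.1]
opening: 0.498
finger_force: 0.0
```

Request:
{"fn": "move_arm", "kwargs": {"plan": [{"x": 0,"y": 0,"z": -0.02,"yaw": 0,"fingers": 0.5},{"x": 0,"y": 0,"z": -0.05,"yaw": 0,"fingers": 0.5},{"x": 0,"y": 0,"z": -0.09,"yaw": 0,"fingers": 0.5},{"x": -0.03,"y": 0,"z": -0.12,"yaw": 0,"fingers": 0.5},{"x": -0.07,"y": 0,"z": -0.12,"yaw": 0,"fingers": 0.5}]}}

```text
time: 24.3
eef_pos: [0.5158, 0.3533, 0.2467]
tcp_rot: [1.0, -0.001, 0.006, -0.002]
contact_force: [0.0, 1.1, 0.4]
opening: 0.502
finger_force: 0.0
```

Request:
{"fn": "move_arm", "kwargs": {"plan": [{"x": -0.03,"y": 0.04,"z": 0,"yaw": 0,"fingers": 0.5},{"x": -0.03,"y": 0.08,"z": 0,"yaw": 0,"fingers": 0.5},{"x": -0.03,"y": 0.12,"z": 0,"yaw": 0,"fingers": 0.5},{"x": -0.03,"y": 0.16,"z": 0,"yaw": 0,"fingers": 0.5},{"x": -0.03,"y": 0.18,"z": 0,"yaw": 0,"fingers": 0.5}]}}

```text
time: 24.8
eef_pos: [0.4821, 0.17, 0.24]
tcp_rot: [1.0, -0.002, 0.0, 0.0]
contact_force: [0.1, -0.8, 0.7]
opening: 0.501
finger_force: 0.0
```

```bash
python3 - <<'E'
from h import *
s,im=look("w13")
t=ctrl.read_camera("top")[:,:,::-1];c=ctrl.read_camera("scene")[:,:,::-1]
o=np.zeros((600,800,3),np.uint8)
o[:280]=cv2.resize(t[125:265,200:500],(800,280))[:280]
o[280:600,:420]=cv2.resize(c[110:270,240:450],None,fx=2,fy=2)
o[280:600,420:]=im[:320,130:510,::-1]
cv2.imwrite("pics/fin.png",o)
E
```

```text
24.95 [0.4825 0.1716 0.2401] [ 1.     -0.0019  0.0003 -0.0002] 0.03643058375410753 [0.3998 0.584  0.396 ] 0.4983323697744104 0.0
```

View pics/fin.png

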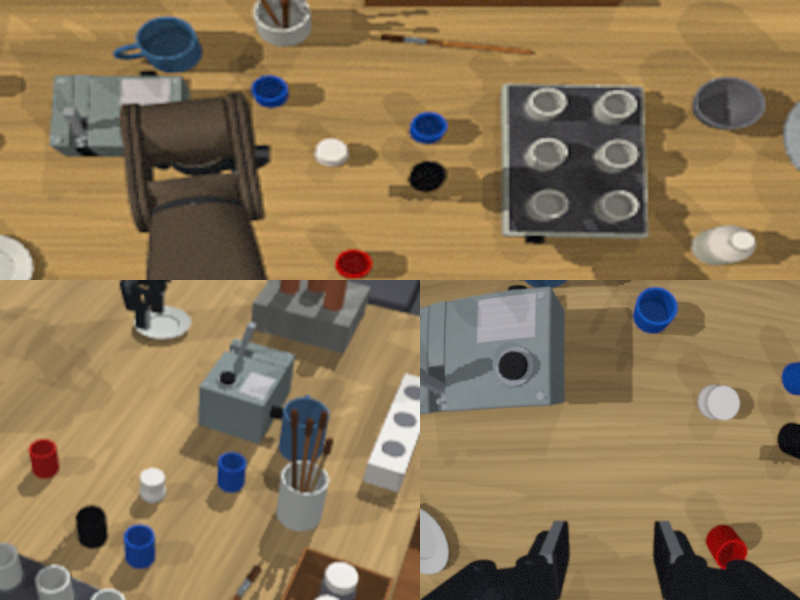

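The final views show six beakers complete on the plate, the lever standing up and leaning back at (245,340), the button out and the bystanders undisturbed. The robot is clear of everything, so I'm handing in.

```bash
python3 -c "
from plant import ctrl
print(ctrl.sign_off())"
```

```text
the job is handed in; nothing more can be done
None
```

The job is handed in at about 25 s: the plate was switched off with the test button, both loose beakers were set upright in the empty rings (about 1 mm and 3 mm off centre by the wrist camera), and the lever was lifted back up and stayed there.

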